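Set the swivel bender's lever to the block stop and zero its dial

ROBOT

A 6-joint arm with a two-finger parallel gripper is mounted at the origin on the work surface. World frame = base frame: x ahead of the robot, y to its left, z up, the work surface at z = 0. Lengths are in mm, angles in rad, forces in N, time in s.
With the tool pointing down it reaches from about 400 to 925 mm from the base axis. Payload 12.5 kg.
Tool frame: the origin (TCP) lies at the very end of the fingers, on their centre line; the grasp point (between the pads) lies behind it (env.grip_depth is the z of the grasp point in the tool frame, in mm); z points along the fingers, y is the line along which they close (so a half turn about z gives the same grasp; the last joint's range is limited). The gripper opens to 95 mm and grips with 3 to 60 N. Pads are 20 mm wide; open, the fingers measure 119 mm over their backs; the gripper's body (75 mm by 180 mm) begins 59 mm behind the grasp point.
Start: joints at [1.194, 0.491, 1.559, -0, 1.092, -0.106], TCP at [167.171, 602.246, 214.661] pointing down, gripper open.
Joint ranges: [-3.1, 3.1], [-0.84, 2.19], [0.05, 2.79], [-1.13, 4.28], [0.06, 2.93], [-2.69, 2.69]. Speed limits (rad/s): [2.22, 2.22, 2.79, 3.14, 3.14, 3.14].

INTERFACE

Orientations are given as [roll, pitch, yaw] about the fixed x, y, z axes, in that order (R = Rz(yaw) Ry(pitch) Rx(roll)).
In Python, from cell import env, optics gives the robot as it stands.
- The arm moves only by the tool step_arm, never from a script. Its argument "moves" is a list of rows, each an object of numbers: "tx", "ty", "tz": the shift along the tool's x, y, z in mm; "roll": the turn about the tool's z in rad. In form: [{"tx": .., "ty": .., "tz": .., "roll": ..}, ...]. A call has 1 to 12 rows; each row is the pose to reach, as a shift and turn from the pose commanded when the call began, along the tool's axes at that moment; what a row does not reach only later rows make up. A row lasts 1/12 s, in which the tool goes at most 41.7 mm and 7.16 degrees, less where a joint would pass 70% of its speed; a pose out of reach is approached as far as the arm can. A call with a gripper value outside its range is refused whole. "grip" is the finger opening in mm, from 0 to 95.1, set as the call begins (left out, the last holds). The fingers move at their own pace and stop on an object; the grip force is fixed at half the most. Time passes only in rows, so rows that repeat a pose let the fingers close. It gives the time, the measured TCP pose, the force, the opening and the grip force at its end, in the units of the state.
- env.state(): the state, without advancing time (a new reading comes with each control period).
- optics.read_camera(name): name is "scene" or "top" or "wrist"; returns a dict with "pixels" (384x512x3 uint8, blue, green, red), "mtx" (3x3 intrinsics, pixels), "view" (4x4, takes a point from world to camera coordinates). Camera axes: x right, y down, z forward; pixel columns grow to the right and rows downward; lengths in mm; the calibration is good to about 2 mm. A picture is of the moment at which its call begins. There is no depth.
- env.job_done(): hands the job in; it is judged then, once.
The state is a dict: "t": time; "joints": joint angles; "qvel": joint speeds; "tau": joint torques, N m; "eef_pos": TCP position; "tcp_rot": TCP orientation; "ft_force": force on the tool from outside, world axes, zero at the start; "moment": the same for the moment, N m; "opening": opening from 0.0 (shut) to 1.0 (fully open); "grip_force": force on a finger pad.
Only numpy, scipy, OpenCV 4.12 (cv2) and the standard library are available. Lean on these libraries where they do the work, as an engineer would, in place of code of your own. Each camera call takes 0.05 s, during which the arm holds its last target. There are 200 camera calls.

TASK

Get the bench bender ready for the next fold: pick up whichever piece lies in the lever's way to the square block stop and lay it flat in the tray, then swing the lever round until it points straight at the middle of the block stop, and last of all turn the dial knob on the pivot until its pointer stands on the long zero mark. Leave the lever and the dial set like that, and do not shift the other piece on the bed or anything else on the bench.

Things in the scene. Friction and masses are not known exactly. Their poses are not given: they have to be found in the camera images.
- bender: Fixed bench bender: green bed plate 20 mm thick, 440 mm along y, reaching from x = +5 to -195 mm. Origin on the lever's pivot axis at bench height, z up; the lever side is -x, roughly towards the robot. A column on the pivot carries a dark dial plate (110 mm across, top at 66 mm) with short marks and one long, wide zero mark on its -x side.
- lever (a joint): Angle of the lever about the vertical pivot, rad: 0 = pointing along the bender's -x, positive = counterclockwise seen from above (towards the bender's -y); stops at +-1.5; it is stiff and stays where it is left.
- lever_pivot (a point): Point on the pivot axis at mid-height of the lever bar (38 mm above the bench); its axes turn with the lever, whose bar points along -x. Bar 20 mm wide, 12 mm thick, 12 mm above the bed, pointed end 140 mm from the axis. It hits pieces lying on the bed but passes inside the two stops.
- lever_grip (a point): Centre of the lever's upright black round handle, 26 mm in diameter, 46 mm tall (50 to 96 mm above the bench), 115 mm from the pivot axis.
- dial (a joint): Angle of the dial knob, rad: 0 = pointer on the zero mark (along the bender's -x), positive = counterclockwise seen from above; limits +-1.7; it stays where it is left.
- dial_grip (a point): Point on the pivot axis, 85 mm above the bench, at gripping height in the knob's aluminium bar: 52 mm long, 14 mm wide, 66 to 94 mm above the bench. Its -x axis is the pointer's direction.
- dial_tip (a point): Tip of the knob's pointer, 37 mm from the pivot axis, 70 mm above the bench; only this end of the knob is pointed.
- block_stop: Square steel block 36 x 36 x 40 mm fixed upright on the bed near one end, the stop that the lever must point at. Origin at the centre of its underside, 20 mm above the bench.
- round_stop: Round steel pin, 24 mm in diameter, 60 mm tall, fixed on the bed near the other end; not the one wanted. Origin at the centre of its underside.
- tube_center (a point): Centre of the tube, half way along and 15 mm above its underside.
- tube: Loose square aluminium tube offcut 110 x 30 x 30 mm, long along its x, lying on the bed on the bender's +y side. Origin at the centre of its underside.
- batten_center (a point): Centre of the batten, half way along and 15 mm above its underside.
- batten: Loose beech dressing block 110 x 34 x 30 mm, long along its x, lying on the bed on the bender's -y side. Origin at the centre of its underside.
- tray: Fixed open steel tray 180 x 180 mm outside, 45 mm tall, walls 5 mm, floor 5 mm, beside the bender on the left or right. Origin at the centre of its underside.
- cone: Bystander: zinc roof cone, base 160 mm across, 130 mm tall, on the bench on the other flank of the bender from the tray. Origin at the centre of its underside.
- can: Bystander: steel can 76 mm across, 120 mm tall, at the far right of the bender. Origin at the centre of its underside.
- hammer: Bystander: hammer 200 mm long lying at the far left of the bender, long along its x. Origin under its middle.

How it is judged:
By the outcome, as a careful person would: the job done as asked, in the order asked, and still so for the second after the job is handed in, with the robot touching nothing.
It also fails if it takes over 72 s, if anything falls off the work surface, if the arm or the gripper's body presses on something with over 40 N, if the wrist force passes 120 N, or if a joint passes its speed limit or range.

## Working session

There is one attempt and no reset: what is moved stays moved. The work goes in short steps, Python scripts to look and compute and a tool call to move; the robot and the scene stay as the last step left them, time stands still between calls to the robot, and variables do not carry over. Pictures are saved under pics/ and viewed, at most 10 in all, crops included, and the job is handed in when it is done.

Besides the shell and the picture viewer there is one more tool, called after ">>>" by a JSON object that holds its "api" and its "payload". step_arm: Moves the arm, as the interface text tells. Its arguments: {"type":"object","properties":{"moves":{"type":"array"},"grip":{"type":"number"}},"required":["moves"]}

```bash
mkdir -p pics; python3 - <<'E'
from cell import env, optics
import cv2,json
import numpy as np
for n in ("top","scene"):
    r=optics.read_camera(n); cv2.imwrite(f"pics/{n}0.png",cv2.resize(r["pixels"],(800,600),interpolation=cv2.INTER_CUBIC))
    np.savez(f"{n}.npz",**r); print(n,r["mtx"].tolist(),np.round(r["view"],3).tolist())
s=env.state(); print(s, env.grip_depth)
E
```

```text
top [[352.5019565753567, 0.0, 251.9113083355723], [0.0, 352.5019565753567, 195.80131098949718], [0.0, 0.0, 1.0]] [[-0.026, -1.0, -0.006, 28.224], [-0.979, 0.026, -0.204, 598.942], [0.204, 0.0, -0.979, 1117.863], [0.0, 0.0, 0.0, 1.0]]
scene [[455.074487789908, 0.0, 251.79530570262787], [0.0, 455.074487789908, 192.63558421527603], [0.0, 0.0, 1.0]] [[-0.651, 0.759, 0.019, 341.226], [0.448, 0.404, -0.797, -184.476], [-0.613, -0.511, -0.603, 1648.864], [0.0, 0.0, 0.0, 1.0]]
{'t': 0.1, 'joints': array([ 1.19441132e+00,  4.91492134e-01,  1.55942035e+00, -1.99970142e-05,
        1.09168171e+00, -1.05604474e-01]), 'qvel': array([-0.00022314, -0.00391502, -0.00119233,  0.00050688, -0.00082751,
        0.00257119]), 'tau': array([ 3.31547359e-03, -6.13624120e+01, -2.58605272e+01,  6.94370549e-02,
        4.70672816e-02, -2.50382311e-05]), 'eef_pos': array([167.07908304, 602.01889154, 214.11365324]), 'tcp_rot': array([-3.14059482e+00, -8.79336061e-05,  2.87082130e+00]), 'ft_force': array([-0.10671613, -0.07309516, -0.66602844]), 'moment': array([-0.03596911,  0.03280803, -0.03253069]), 'grip_force': 0.0, 'opening': 1.0009010682050008} -18.8
```

View pics/top0.png

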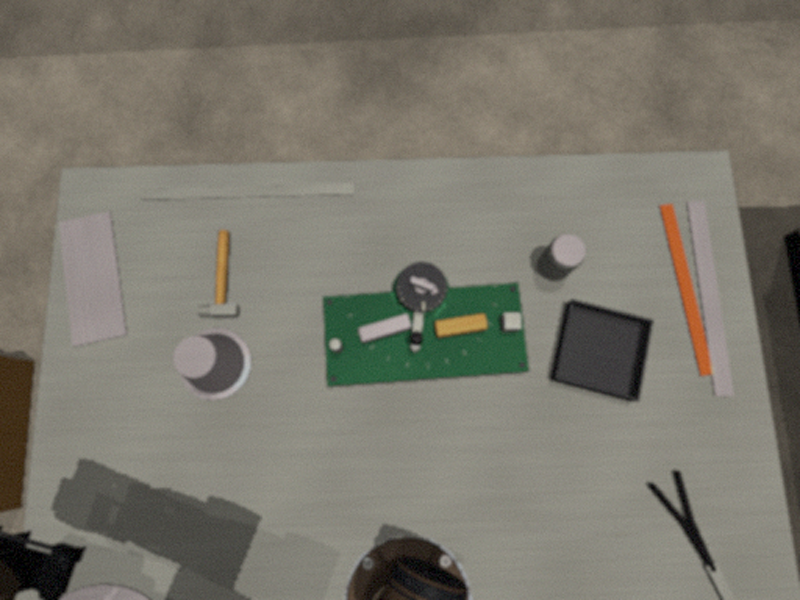

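View pics/scene0.png

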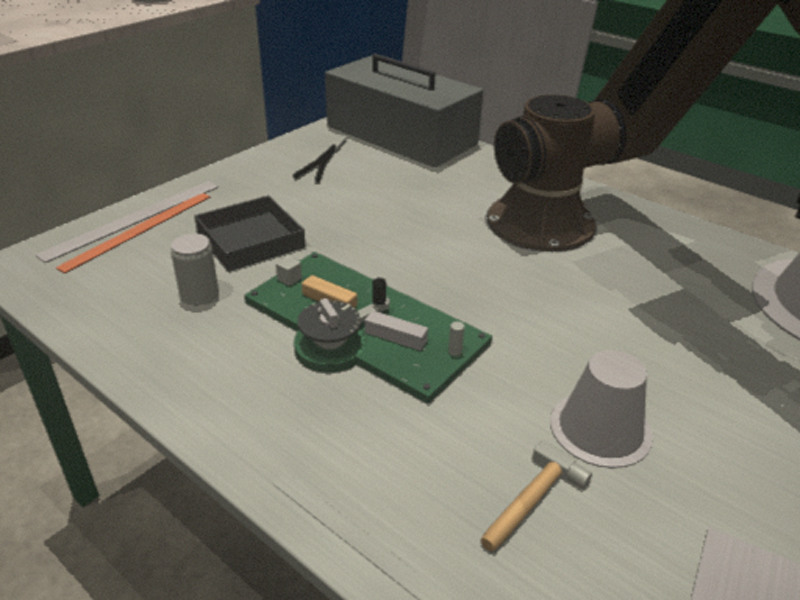

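The top view shows the block stop on the right at (512,321), the batten at (461,325) between it and the lever (handle 416,338), the tube at (385,328), the round pin at (335,345) and the tray at (601,350). So the batten is the piece to move. I'll enlarge this area to read it more closely.

```bash
cat > h.py <<'E'
import numpy as np, cv2
from cell import env, optics
def ray(cam,uv,z):
    K,V=cam["mtx"],cam["view"]; R,t=V[:3,:3],V[:3,3]
    d=R.T@np.linalg.solve(K,[uv[0],uv[1],1]); c=-R.T@t
    return c+d*(z-c[2])/d[2]
def proj(cam,P):
    p=cam["mtx"]@(cam["view"][:3,:3]@np.asarray(P,float)+cam["view"][:3,3]); return p[:2]/p[2]
def crop(cam,x0,y0,w,h,s,name):  # full-res px -> crop px: (u-x0+.5)*s-.5
    cv2.imwrite(name,cv2.resize(cam["pixels"][y0:y0+h,x0:x0+w],None,fx=s,fy=s,interpolation=cv2.INTER_CUBIC))
def un(p,x0,y0,s): return ((p[0]+.5)/s+x0-.5,(p[1]+.5)/s+y0-.5)
E
python3 - <<'E'
from h import *
c=dict(np.load("top.npz")); crop(c,200,160,140,100,5.7,"pics/topc.png")
crop(c,345,185,80,80,7,"pics/tray.png")
E
```

```text
(no output)
```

View pics/topc.png

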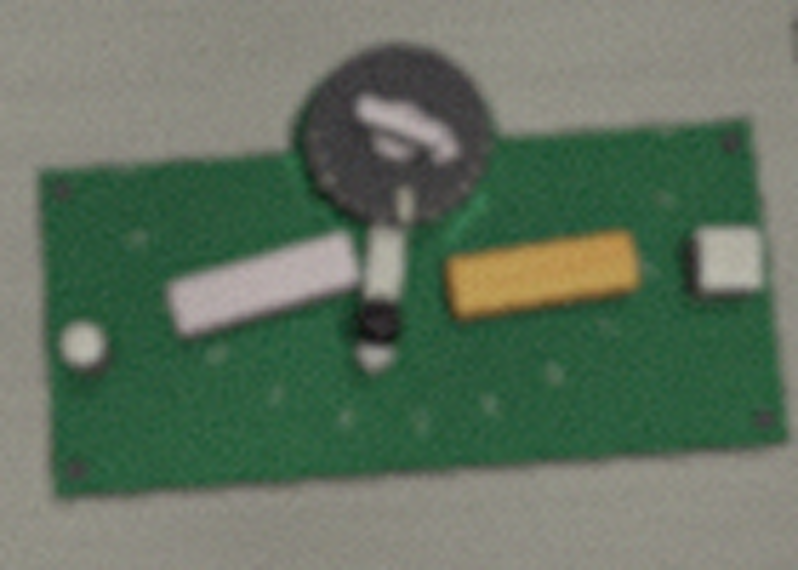

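The crop shows these positions:
- Bed corners: (40,172), (748,121), (788,440), (57,496).
- Dial plate centre: about (398,135).
- Batten top: (447,258) to (638,285).
- Block top: (697–763, 228–292).
- Handle: (380,320).
- Zero mark: (405,203).

```bash
python3 - <<'E'
from h import *
c=dict(np.load("top.npz")); s=5.7
f=lambda p,z: np.round(ray(c,un(p,200,160,s),z),1)
np.set_printoptions(suppress=True)
B=[f(p,20)[:2] for p in [(40,172),(748,121),(788,440),(57,496)]]
print("bed",B, "top edge len",np.linalg.norm(B[0]-B[1]),np.linalg.norm(B[2]-B[3]),np.linalg.norm(B[1]-B[2]))
for a,b in((0,1),(3,2)):
  d=B[a]-B[b]; print("yaw",np.arctan2(-d[0],d[1]))
print("dial",f((398,133),66))
print("handle",f((380,318),96))
print("block",f((729,258),60)); print("batten",[f(p,50) for p in[(447,258),(633,232),(639,283),(458,314)]])
print("tube",[f(p,50) for p in[(168,285),(350,233),(358,283),(183,335)]])
print("pin",f((83,342),80),"zero",f((405,203),66))
# top camera position
print(-c["view"][:3,:3].T@c["view"][:3,3])
# batten contour
im=c["pixels"]; hsv=cv2.cvtColor(im,cv2.COLOR_BGR2HSV)
m=cv2.inRange(hsv,(12,110,90),(28,255,255)); m[:, :270]=0;m[:,330:]=0;m[:190]=0;m[230:]=0
n=cv2.findContours(m,0,2)[0]; k=max(n,key=cv2.contourArea); print(cv2.minAreaRect(k))
# tray rim corners guess from 800x600 view
g=lambda p:np.round(ray(c,((p[0]+.5)*.64-.5,(p[1]+.5)*.64-.5),45),1)
print("tray",[g(p) for p in[(570,301),(652,319),(638,400),(551,380)]])
E
```

```text
bed [array([634. , 169.6]), array([ 654.3, -264.6]), array([ 458.9, -274.4]), array([437.3, 159.5])] top edge len 434.6742803525417 434.43730272618166 195.64559795712245
yaw 0.046718629016210905
yaw 0.04973999487939927
dial [641.2 -47.5  66. ]
handle [526.9 -32.   96. ]
block [ 562.3 -238.4   60. ]
batten [array([568.5, -74.5,  50. ]), array([ 581.2, -185. ,   50. ]), array([ 550.6, -186.7,   50. ]), array([535. , -79.6,  50. ])]
tube [array([556.8,  90.3,  50. ]), array([585.1, -17.8,  50. ]), array([555. , -21.6,  50. ]), array([526.9,  81.9,  50. ])]
pin [520.1 137.2  80. ] zero [599.  -50.1  66. ]
[ 358.22256907   12.13676502 1216.83004314]
((294.7513122558594, 207.59190368652344), (10.969367980957031, 33.22003173828125), 81.02737426757812)
tray [array([ 604.3, -370.6,   45. ]), array([ 559.8, -543.5,   45. ]), array([ 388.7, -493.3,   45. ]), array([ 435., -315.,   45.])]
```

View pics/tray.png

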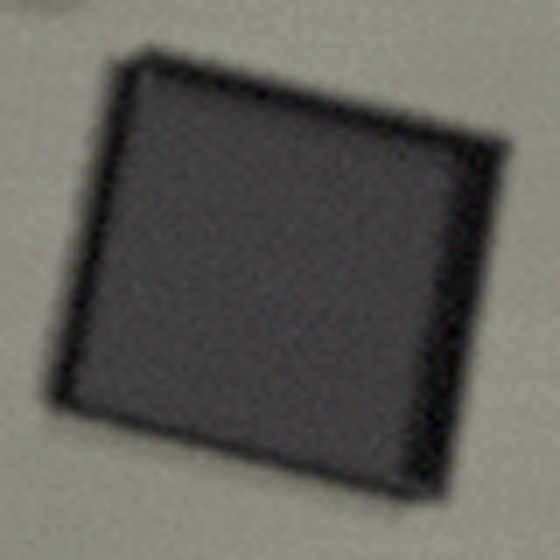

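```bash
cat >> h.py <<'E'
def to(x,y,z,yaw):
    s=env.state(); p=s["eef_pos"]; w=s["tcp_rot"][2]
    d=np.array([x,y,z])-p; c_,s_=np.cos(w),np.sin(w)
    r=(w-yaw+np.pi)%(2*np.pi)-np.pi
    print("tx %.1f ty %.1f tz %.1f roll %.3f"%(c_*d[0]+s_*d[1], s_*d[0]-c_*d[1], -d[2], r))
def xy(cam,p,z): return ray(cam,p,z)[:2]
E
python3 -c "
from h import *
to(559,-131,230,1.699)"
```

```text
tx -573.7 ty -601.5 tz -15.9 roll 1.172
```

>>> {"api": "step_arm", "payload": {"moves": [{"tx": -573.7, "ty": -601.5, "tz": -15.9, "roll": 1.172}, {"tx": -573.7, "ty": -601.5, "tz": -15.9, "roll": 1.172}, {"tx": -573.7, "ty": -601.5, "tz": -15.9, "roll": 1.172}, {"tx": -573.7, "ty": -601.5, "tz": -15.9, "roll": 1.172}, {"tx": -573.7, "ty": -601.5, "tz": -15.9, "roll": 1.172}, {"tx": -573.7, "ty": -601.5, "tz": -15.9, "roll": 1.172}, {"tx": -573.7, "ty": -601.5, "tz": -15.9, "roll": 1.172}, {"tx": -573.7, "ty": -601.5, "tz": -15.9, "roll": 1.172}, {"tx": -573.7, "ty": -601.5, "tz": -15.9, "roll": 1.172}, {"tx": -573.7, "ty": -601.5, "tz": -15.9, "roll": 1.172}, {"tx": -573.7, "ty": -601.5, "tz": -15.9, "roll": 1.172}, {"tx": -573.7, "ty": -601.5, "tz": -15.9, "roll": 1.172}]}}

```text
t: 1.1
eef_pos: [403.2, 159.4, 224.3]
tcp_rot: [3.141, -0.0, 1.699]
ft_force: [1.5, 1.9, -1.2]
opening: 0.999
grip_force: 0.0
```

```bash
python3 -c "
from h import *
print(env.state()['joints'])
to(559,-131,230,1.699)"
```

```text
[2.23847046e-01 2.05977857e-01 1.98830555e+00 1.30768340e-04
 9.47204211e-01 9.60074079e-02]
tx -307.9 ty 117.5 tz -5.7 roll -0.000
```

>>> {"api": "step_arm", "payload": {"moves": [{"tx": -308, "ty": 117.5, "tz": -5.7, "roll": 0}, {"tx": -308, "ty": 117.5, "tz": -5.7, "roll": 0}, {"tx": -308, "ty": 117.5, "tz": -5.7, "roll": 0}, {"tx": -308, "ty": 117.5, "tz": -5.7, "roll": 0}, {"tx": -308, "ty": 117.5, "tz": -5.7, "roll": 0}, {"tx": -308, "ty": 117.5, "tz": -5.7, "roll": 0}, {"tx": -308, "ty": 117.5, "tz": -5.7, "roll": 0}, {"tx": -308, "ty": 117.5, "tz": -5.7, "roll": 0}, {"tx": -308, "ty": 117.5, "tz": -5.7, "roll": 0}, {"tx": -308, "ty": 117.5, "tz": -5.7, "roll": 0}, {"tx": -308, "ty": 117.5, "tz": -5.7, "roll": 0}, {"tx": -308, "ty": 117.5, "tz": -5.7, "roll": 0}]}}

```text
t: 2.1
eef_pos: [558.2, -128.1, 229.8]
tcp_rot: [-3.141, -0.0, 1.7]
ft_force: [0.2, 0.4, 0.8]
opening: 0.998
grip_force: 0.0
```

```bash
python3 -c "
from h import *
c=optics.read_camera('wrist'); np.savez('w1.npz',**c)
crop(c,0,0,512,384,1.5625,'pics/w1.png')
to(559,-131,230,1.699); print(-c['view'][:3,:3].T@c['view'][:3,3])"
```

```text
tx -3.1 ty 0.3 tz -0.0 roll 0.001
[548.94503778 -59.99572528 400.11010996]
```

View pics/w1.png

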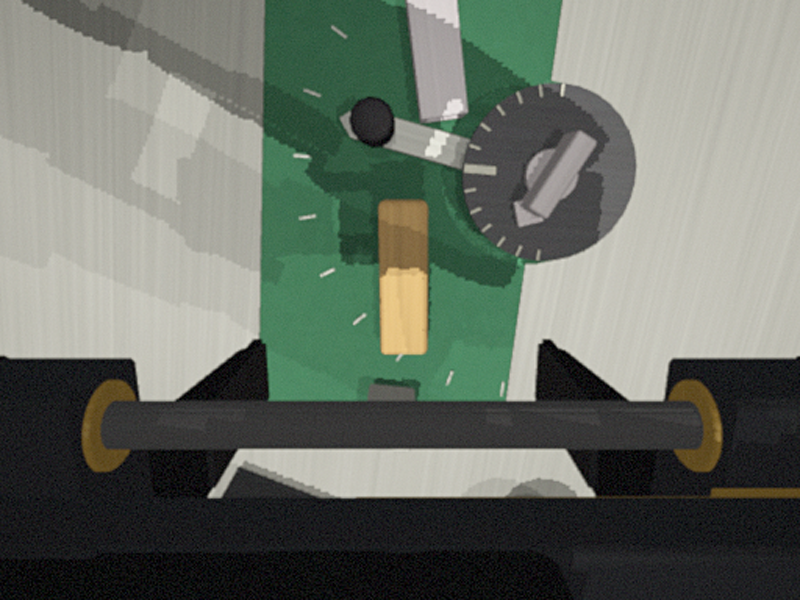

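The wrist view shows the batten at (379–427, 201–354), aligned with the tool. The handle is at about (375,121), the dial plate centre at (549,172) and the zero mark at (480,170). The pointer end is at about (520,215), on the batten side.

```bash
python3 -c "
from h import *
c=dict(np.load('w1.npz')); g=lambda p,z:np.round(ray(c,((p[0]+.5)*.64-.5,(p[1]+.5)*.64-.5),z),1)
print('batten',[g(p,50) for p in[(379,201),(427,201),(427,354),(381,354)]], g((403.5,277.5),50))
print('plate',g((549.5,172),66),'zero ends',g((465,169),66),g((496,170),66))
print('handle top',g((373,119),96), 'lever tip',g((340,121),38))
print('knob bar ends',g((588,139),94),g((533,214),94),'tip',g((519,227),70), g((514,203),70))
print('tube', g((412,0),50), g((421,122),50),g((467,113),50))
to(558.5,-131,24,1.699)
"
```

```text
batten [array([536. , -77.4,  50. ]), array([568.1, -73.2,  50. ]), array([ 583.4, -181. ,   50. ]), array([ 550.3, -185.3,   50. ])] [ 559.2 -127.3   50. ]
plate [641.8 -44.7  66. ] zero ends [588.3 -49.8  66. ] [607.9 -47.9  66. ]
handle top [529.  -30.4  96. ] lever tip [503.4 -28.9  38. ]
knob bar ends [652.3 -25.2  94. ] [629.1 -71.   94. ] tip [628.  -81.1  70. ] [622.1 -66.6  70. ]
tube [541.9  46.2  50. ] [557.2 -23.8  50. ] [586.  -14.5  50. ]
tx -3.1 ty -0.2 tz 206.0 roll 0.001
```

>>> {"api": "step_arm", "payload": {"moves": [{"tx": 0, "ty": 1, "tz": 41}, {"tx": 0, "ty": 1, "tz": 82}, {"tx": 0, "ty": 1, "tz": 123}, {"tx": 0, "ty": 1, "tz": 155}, {"tx": 0, "ty": 1, "tz": 180}, {"tx": 0, "ty": 1, "tz": 195}, {"tx": 0, "ty": 1, "tz": 202}, {"tx": 0, "ty": 1, "tz": 206}, {"tx": 0, "ty": 1, "tz": 206}, {"tx": 0, "ty": 1, "tz": 206}], "grip": 70}}

```text
validation failed for argument at $.mo...
```

>>> {"api": "step_arm", "payload": {"moves": [{"tz": 0}, {"tz": 0}, {"tz": 0}, {"tz": 0}, {"tz": 0}, {"tz": 0}, {"tz": 0}, {"tz": 0}], "grip": 25}}

```text
validation failed for argument at $.mo...
```

>>> {"api": "step_arm", "payload": {"moves": [{"tz": -10}, {"tz": -35}, {"tz": -70}, {"tz": -105}, {"tz": -130}, {"tz": -130}, {"tz": -130}]}}

```text
validation failed for argument at $.mo...
```

```bash
python3 -c "
from h import *
to(497,-431,154,1.285)"
```

```text
tx -292.6 ty -99.8 tz 76.0 roll 0.415
```

>>> {"api": "step_arm", "payload": {"moves": [{"tx": 0, "ty": 1, "tz": 41, "roll": 0}, {"tx": 0, "ty": 1, "tz": 82, "roll": 0}, {"tx": 0, "ty": 1, "tz": 123, "roll": 0}, {"tx": 0, "ty": 1, "tz": 155, "roll": 0}, {"tx": 0, "ty": 1, "tz": 180, "roll": 0}, {"tx": 0, "ty": 1, "tz": 195, "roll": 0}, {"tx": 0, "ty": 1, "tz": 202, "roll": 0}, {"tx": 0, "ty": 1, "tz": 206, "roll": 0}, {"tx": 0, "ty": 1, "tz": 206, "roll": 0}, {"tx": 0, "ty": 1, "tz": 206, "roll": 0}], "grip": 70}}

```text
t: 2.98
eef_pos: [560.2, -128.8, 24.9]
tcp_rot: [3.14, 0.001, 1.699]
ft_force: [0.7, 1.1, -0.3]
opening: 0.735
grip_force: 0.0
```

>>> {"api": "step_arm", "payload": {"moves": [{"tx": 0, "ty": 0, "tz": 0, "roll": 0}, {"tx": 0, "ty": 0, "tz": 0, "roll": 0}, {"tx": 0, "ty": 0, "tz": 0, "roll": 0}, {"tx": 0, "ty": 0, "tz": 0, "roll": 0}, {"tx": 0, "ty": 0, "tz": 0, "roll": 0}, {"tx": 0, "ty": 0, "tz": 0, "roll": 0}, {"tx": 0, "ty": 0, "tz": 0, "roll": 0}, {"tx": 0, "ty": 0, "tz": 0, "roll": 0}], "grip": 20}}

```text
t: 3.65
eef_pos: [559.7, -129.0, 24.0]
tcp_rot: [3.142, -0.0, 1.699]
ft_force: [-0.2, -0.5, 2.4]
opening: 0.35
grip_force: 30.0
```

>>> {"api": "step_arm", "payload": {"moves": [{"tx": 0, "ty": 0, "tz": -10, "roll": 0}, {"tx": 0, "ty": 0, "tz": -35, "roll": 0}, {"tx": 0, "ty": 0, "tz": -70, "roll": 0}, {"tx": 0, "ty": 0, "tz": -105, "roll": 0}, {"tx": 0, "ty": 0, "tz": -130, "roll": 0}, {"tx": 0, "ty": 0, "tz": -130, "roll": 0}]}}

```text
t: 4.15
eef_pos: [561.5, -129.5, 159.5]
tcp_rot: [3.134, 0.003, 1.699]
ft_force: [0.5, -0.5, -1.2]
opening: 0.359
grip_force: 30.0
```

```bash
python3 -c "
from h import *
to(497,-431,154,1.285)"
```

```text
tx -290.8 ty -102.4 tz 5.5 roll 0.414
```

>>> {"api": "step_arm", "payload": {"moves": [{"tx": -15, "ty": -5, "tz": 0, "roll": 0.02}, {"tx": -45, "ty": -16, "tz": 0, "roll": 0.07}, {"tx": -80, "ty": -28, "tz": 0, "roll": 0.12}, {"tx": -115, "ty": -41, "tz": 0, "roll": 0.17}, {"tx": -150, "ty": -53, "tz": 0, "roll": 0.22}, {"tx": -185, "ty": -65, "tz": 0, "roll": 0.27}, {"tx": -220, "ty": -77, "tz": 0, "roll": 0.32}, {"tx": -250, "ty": -88, "tz": 0, "roll": 0.37}, {"tx": -275, "ty": -97, "tz": 0, "roll": 0.4}, {"tx": -290, "ty": -102, "tz": 0, "roll": 0.414}, {"tx": -290, "ty": -102, "tz": 0, "roll": 0.414}, {"tx": -290, "ty": -102, "tz": 0, "roll": 0.414}]}}

```text
t: 5.15
eef_pos: [495.2, -429.4, 153.2]
tcp_rot: [-3.141, -0.001, 1.284]
ft_force: [0.8, 0.4, -1.4]
opening: 0.351
grip_force: 30.0
```

```bash
python3 -c "
from h import *
to(497,-431,10,1.285)"
```

```text
tx -1.0 ty 2.2 tz 143.2 roll -0.001
```

>>> {"api": "step_arm", "payload": {"moves": [{"tx": 0, "ty": 0, "tz": 15, "roll": 0}, {"tx": 0, "ty": 0, "tz": 45, "roll": 0}, {"tx": 0, "ty": 0, "tz": 75, "roll": 0}, {"tx": 0, "ty": 0, "tz": 105, "roll": 0}, {"tx": 0, "ty": 0, "tz": 125, "roll": 0}, {"tx": 0, "ty": 0, "tz": 136, "roll": 0}, {"tx": 0, "ty": 0, "tz": 141, "roll": 0}, {"tx": 0, "ty": 0, "tz": 144, "roll": 0}, {"tx": 0, "ty": 0, "tz": 144, "roll": 0}, {"tx": 0, "ty": 0, "tz": 144, "roll": 0}]}}

```text
t: 5.98
eef_pos: [496.1, -429.8, 11.1]
tcp_rot: [3.14, 0.001, 1.285]
ft_force: [0.2, -0.6, -1.1]
opening: 0.353
grip_force: 30.0
```

>>> {"api": "step_arm", "payload": {"moves": [{"tx": 0, "ty": 0, "tz": 0, "roll": 0}, {"tx": 0, "ty": 0, "tz": 0.8, "roll": 0}, {"tx": 0, "ty": 0, "tz": 0.8, "roll": 0}]}}

```text
t: 6.23
eef_pos: [495.7, -429.8, 9.6]
tcp_rot: [3.141, 0.0, 1.285]
ft_force: [-0.7, 0.1, -1.4]
opening: 0.356
grip_force: 30.0
```

>>> {"api": "step_arm", "payload": {"moves": [{"tx": 0, "ty": 0, "tz": 0, "roll": 0}, {"tx": 0, "ty": 0, "tz": 0, "roll": 0}, {"tx": 0, "ty": 0, "tz": 0, "roll": 0}, {"tx": 0, "ty": 0, "tz": 0, "roll": 0}, {"tx": 0, "ty": 0, "tz": -10, "roll": 0}, {"tx": 0, "ty": 0, "tz": -40, "roll": 0}, {"tx": 0, "ty": 0, "tz": -80, "roll": 0}, {"tx": 0, "ty": 0, "tz": -120, "roll": 0}, {"tx": 0, "ty": 0, "tz": -155, "roll": 0}, {"tx": 0, "ty": 0, "tz": -180, "roll": 0}, {"tx": 0, "ty": 0, "tz": -190, "roll": 0}, {"tx": 0, "ty": 0, "tz": -190, "roll": 0}], "grip": 60}}

```text
t: 7.23
eef_pos: [496.1, -430.1, 202.0]
tcp_rot: [3.138, 0.002, 1.285]
ft_force: [-0.4, 0.4, -0.3]
opening: 0.631
grip_force: 0.0
```

```bash
python3 -c "
from h import *
to(527.5,-31.5,180,-0.13)"
```

```text
tx 391.3 ty -82.3 tz 22.0 roll 1.415
```

>>> {"api": "step_arm", "payload": {"moves": [{"tx": 20, "ty": -4, "tz": 0, "roll": 0.06}, {"tx": 55, "ty": -12, "tz": 0, "roll": 0.18}, {"tx": 92, "ty": -19, "tz": 0, "roll": 0.3}, {"tx": 130, "ty": -27, "tz": 5, "roll": 0.42}, {"tx": 168, "ty": -35, "tz": 10, "roll": 0.54}, {"tx": 206, "ty": -43, "tz": 15, "roll": 0.66}, {"tx": 244, "ty": -51, "tz": 20, "roll": 0.78}, {"tx": 282, "ty": -59, "tz": 22, "roll": 0.9}, {"tx": 318, "ty": -67, "tz": 22, "roll": 1.02}, {"tx": 350, "ty": -74, "tz": 22, "roll": 1.14}, {"tx": 378, "ty": -80, "tz": 22, "roll": 1.26}, {"tx": 391, "ty": -82, "tz": 22, "roll": 1.38}]}}

```text
t: 8.23
eef_pos: [526.1, -28.1, 175.3]
tcp_rot: [-3.141, 0.003, -0.099]
ft_force: [0.3, -1.3, 0.9]
opening: 0.629
grip_force: 0.0
```

```bash
python3 -c "
from h import *
to(527.5,-31.5,62,-0.13)"
```

```text
tx 1.8 ty 3.2 tz 113.3 roll 0.031
```

>>> {"api": "step_arm", "payload": {"moves": [{"tx": 0, "ty": 0, "tz": 0, "roll": 0.03}, {"tx": 0, "ty": 0, "tz": 15, "roll": 0.03}, {"tx": 0, "ty": 0, "tz": 45, "roll": 0.03}, {"tx": 0, "ty": 0, "tz": 75, "roll": 0.03}, {"tx": 0, "ty": 0, "tz": 97, "roll": 0.03}, {"tx": 0, "ty": 0, "tz": 110, "roll": 0.03}, {"tx": 0, "ty": 0, "tz": 116, "roll": 0.03}, {"tx": 0, "ty": 0, "tz": 118, "roll": 0.03}, {"tx": 0, "ty": 0, "tz": 118, "roll": 0.03}, {"tx": 0, "ty": 0, "tz": 118, "roll": 0.03}]}}

```text
t: 9.07
eef_pos: [527.3, -31.4, 59.5]
tcp_rot: [-3.142, -0.0, -0.125]
ft_force: [1.4, 0.3, 0.3]
opening: 0.632
grip_force: 0.0
```

>>> {"api": "step_arm", "payload": {"moves": [{"tx": 0, "ty": 0, "tz": 0, "roll": 0}, {"tx": 0, "ty": 0, "tz": 0, "roll": 0}, {"tx": 0, "ty": 0, "tz": 0, "roll": 0}, {"tx": 0, "ty": 0, "tz": 0, "roll": 0}, {"tx": 0, "ty": 0, "tz": 0, "roll": 0}, {"tx": 0, "ty": 0, "tz": 0, "roll": 0}, {"tx": 0, "ty": 0, "tz": 0, "roll": 0}, {"tx": 0, "ty": 0, "tz": 0, "roll": 0}], "grip": 15}}

```text
t: 9.73
eef_pos: [527.1, -31.5, 59.2]
tcp_rot: [3.141, -0.0, -0.125]
ft_force: [-2.2, -2.8, 4.9]
opening: 0.266
grip_force: 30.0
```

```bash
python3 -c "
from h import *
c=optics.read_camera('wrist'); np.savez('w2.npz',**c)
crop(c,0,0,512,384,1.5625,'pics/w2.png')
s=env.state();print(s['eef_pos'],s['tcp_rot'],s['joints'])
P=np.array([641.3,-47.0]); p=s['eef_pos'][:2]; w=s['tcp_rot'][2]
d=P-p; f0=np.arctan2(d[1],d[0]); r=np.hypot(*d); print(r,f0)
for k in range(1,23):
  f=f0+(1.179-f0)*k/22; q=P-r*np.array([np.cos(f),np.sin(f)])-p
  print('%d tx %.1f ty %.1f roll %.3f'%(k,np.cos(w)*q[0]+np.sin(w)*q[1],np.sin(w)*q[0]-np.cos(w)*q[1],-(f-f0)))
"
```

```text
[527.14612844 -31.52746529  59.24979238] [ 3.14150204e+00 -6.19542245e-06 -1.25257296e-01] [-1.84805889e-01  5.73513322e-01  1.94294605e+00 -1.53941517e-04
  6.25121708e-01  1.51137256e+00]
115.19768106601825 -0.1347200478916069
1 tx 0.1 ty 6.9 roll -0.060
2 tx 0.7 ty 13.7 roll -0.119
3 tx 1.6 ty 20.5 roll -0.179
4 tx 3.0 ty 27.3 roll -0.239
5 tx 4.8 ty 33.9 roll -0.299
6 tx 6.9 ty 40.5 roll -0.358
7 tx 9.5 ty 46.9 roll -0.418
8 tx 12.4 ty 53.1 roll -0.478
9 tx 15.7 ty 59.1 roll -0.537
10 tx 19.3 ty 65.0 roll -0.597
11 tx 23.3 ty 70.6 roll -0.657
12 tx 27.6 ty 75.9 roll -0.717
13 tx 32.2 ty 81.0 roll -0.776
14 tx 37.2 ty 85.8 roll -0.836
15 tx 42.4 ty 90.3 roll -0.896
16 tx 47.8 ty 94.5 roll -0.955
17 tx 53.5 ty 98.4 roll -1.015
18 tx 59.4 ty 101.9 roll -1.075
19 tx 65.5 ty 105.0 roll -1.135
20 tx 71.8 ty 107.8 roll -1.194
21 tx 78.3 ty 110.2 roll -1.254
22 tx 84.9 ty 112.2 roll -1.314
```

View pics/w2.png

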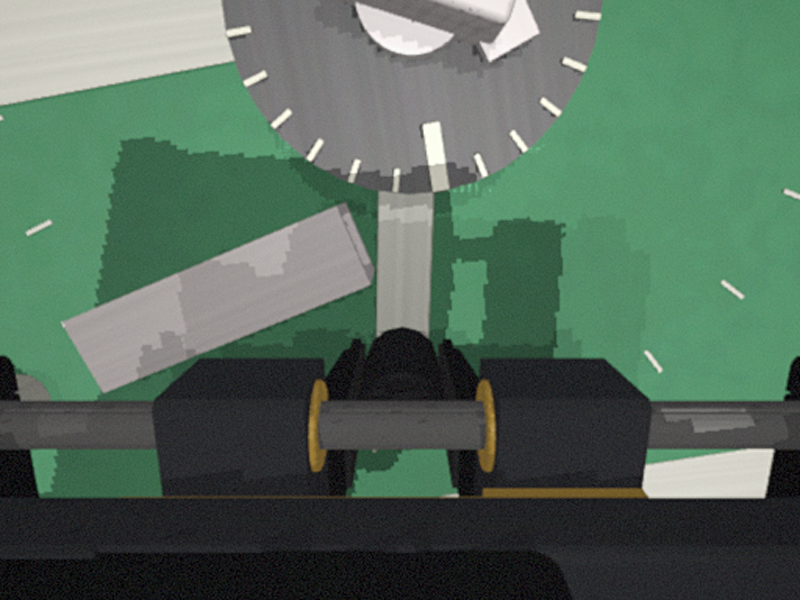

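The handle is gripped and the lever bar stands vertical at x≈405. The tube is clear of it. Swinging the lever now.

>>> {"api": "step_arm", "payload": {"moves": [{"tx": 0.1, "ty": 6.9, "tz": 0, "roll": -0.06}, {"tx": 0.7, "ty": 13.7, "tz": 0, "roll": -0.119}, {"tx": 1.6, "ty": 20.5, "tz": 0, "roll": -0.179}, {"tx": 3.0, "ty": 27.3, "tz": 0, "roll": -0.239}, {"tx": 4.8, "ty": 33.9, "tz": 0, "roll": -0.299}, {"tx": 6.9, "ty": 40.5, "tz": 0, "roll": -0.358}, {"tx": 9.5, "ty": 46.9, "tz": 0, "roll": -0.418}, {"tx": 12.4, "ty": 53.1, "tz": 0, "roll": -0.478}, {"tx": 15.7, "ty": 59.1, "tz": 0, "roll": -0.537}, {"tx": 19.3, "ty": 65.0, "tz": 0, "roll": -0.597}, {"tx": 23.3, "ty": 70.6, "tz": 0, "roll": -0.657}, {"tx": 23.3, "ty": 70.6, "tz": 0, "roll": -0.657}]}}

```text
t: 10.78
eef_pos: [540.6, -105.2, 59.2]
tcp_rot: [-3.14, 0.002, 0.535]
ft_force: [-8.4, -8.1, 8.3]
opening: 0.269
grip_force: 30.0
```

```bash
cat > sw.py <<'E'
from h import *
import sys
T=float(sys.argv[1]); n=int(sys.argv[2])
s=env.state();print(s['eef_pos'],s['tcp_rot'],s['ft_force'])
P=np.array([641.3,-46.8]); p=s['eef_pos'][:2]; w=s['tcp_rot'][2]
d=P-p; f0=np.arctan2(d[1],d[0]); r=np.hypot(*d); print(r,f0)
for k in range(1,n+1):
  f=f0+(T-f0)*k/n; q=P-115*np.array([np.cos(f),np.sin(f)])-p
  print('%d tx %.1f ty %.1f roll %.3f'%(k,np.cos(w)*q[0]+np.sin(w)*q[1],np.sin(w)*q[0]-np.cos(w)*q[1],-(f-f0)))
E
python3 sw.py 1.179 11
```

```text
[ 540.57235537 -105.21303801   59.2236433 ] [-3.14033659e+00  2.02726289e-03  5.35362674e-01] [-8.39118777 -8.13248207  8.3441393 ]
116.43943232828524 0.5255169629877581
1 tx 1.6 ty 6.8 roll -0.059
2 tx 2.1 ty 13.7 roll -0.119
3 tx 3.1 ty 20.4 roll -0.178
4 tx 4.4 ty 27.1 roll -0.238
5 tx 6.1 ty 33.7 roll -0.297
6 tx 8.3 ty 40.2 roll -0.356
7 tx 10.8 ty 46.6 roll -0.416
8 tx 13.7 ty 52.8 roll -0.475
9 tx 16.9 ty 58.8 roll -0.535
10 tx 20.5 ty 64.6 roll -0.594
11 tx 24.4 ty 70.2 roll -0.653
```

>>> {"api": "step_arm", "payload": {"moves": [{"tx": 0.8, "ty": 6.8, "tz": 0, "roll": -0.059}, {"tx": 1.6, "ty": 13.7, "tz": 0, "roll": -0.119}, {"tx": 2.6, "ty": 20.4, "tz": 0, "roll": -0.178}, {"tx": 4.0, "ty": 27.1, "tz": 0, "roll": -0.238}, {"tx": 5.7, "ty": 33.7, "tz": 0, "roll": -0.297}, {"tx": 7.9, "ty": 40.2, "tz": 0, "roll": -0.356}, {"tx": 10.4, "ty": 46.6, "tz": 0, "roll": -0.416}, {"tx": 13.3, "ty": 52.8, "tz": 0, "roll": -0.475}, {"tx": 16.5, "ty": 58.8, "tz": 0, "roll": -0.535}, {"tx": 20.1, "ty": 64.6, "tz": 0, "roll": -0.594}, {"tx": 24, "ty": 70.2, "tz": 0, "roll": -0.653}, {"tx": 24, "ty": 70.2, "tz": 0, "roll": -0.653}]}}

```text
t: 11.78
eef_pos: [596.8, -155.2, 59.2]
tcp_rot: [-3.14, 0.003, 1.189]
ft_force: [-12.1, -19.6, 8.0]
opening: 0.27
grip_force: 30.0
```

```bash
python3 sw.py 1.179 2
```

```text
[ 596.75537206 -155.1731873    59.20316441] [-3.13975332e+00  2.86942001e-03  1.18876076e+00] [-12.06187662 -19.64531063   8.02893342]
117.17069431035489 1.1808176663379166
1 tx 2.2 ty -0.1 roll 0.001
2 tx 2.2 ty -0.2 roll 0.002
```

>>> {"api": "step_arm", "payload": {"moves": [{"tx": 0, "ty": 0, "tz": 0, "roll": 0}, {"tx": 0, "ty": 0, "tz": 0, "roll": 0}, {"tx": 0, "ty": 0, "tz": 0, "roll": 0}, {"tx": 0, "ty": 0, "tz": 0, "roll": 0}, {"tx": 0, "ty": 0, "tz": -15, "roll": 0}, {"tx": 0, "ty": 0, "tz": -45, "roll": 0}, {"tx": 0, "ty": 0, "tz": -80, "roll": 0}, {"tx": 0, "ty": 0, "tz": -115, "roll": 0}, {"tx": 0, "ty": 0, "tz": -150, "roll": 0}, {"tx": 0, "ty": 0, "tz": -180, "roll": 0}, {"tx": 0, "ty": 0, "tz": -200, "roll": 0}], "grip": 60}}

```text
t: 12.7
eef_pos: [598.3, -152.4, 262.5]
tcp_rot: [3.138, -0.0, 1.185]
ft_force: [0.2, -0.7, 0.0]
opening: 0.626
grip_force: 0.0
```

>>> {"api": "step_arm", "payload": {"moves": [{"tx": -15, "ty": 0, "tz": 0, "roll": 0}, {"tx": -40, "ty": 0, "tz": 0, "roll": 0}, {"tx": -50, "ty": 0, "tz": 0, "roll": 0}, {"tx": -50, "ty": 0, "tz": 0, "roll": 0}, {"tx": -50, "ty": 0, "tz": 0, "roll": 0}, {"tx": -50, "ty": 0, "tz": 0, "roll": 0}, {"tx": -50, "ty": 0, "tz": 0, "roll": 0}]}}

```text
t: 13.28
eef_pos: [579.2, -198.3, 258.6]
tcp_rot: [-3.141, -0.0, 1.185]
ft_force: [0.3, 0.5, -0.2]
opening: 0.63
grip_force: 0.0
```

```bash
python3 -c "
from h import *
c=optics.read_camera('wrist'); np.savez('w3.npz',**c)
crop(c,0,0,512,384,1.5625,'pics/w3.png')
c=optics.read_camera('top'); np.savez('t3.npz',**c)
s=env.state();print(s['eef_pos'],s['tcp_rot'])"
```

```text
[ 579.20098543 -198.2947983   258.83565915] [-3.14124678e+00 -2.08157071e-04  1.18561794e+00]
```

View pics/w3.png

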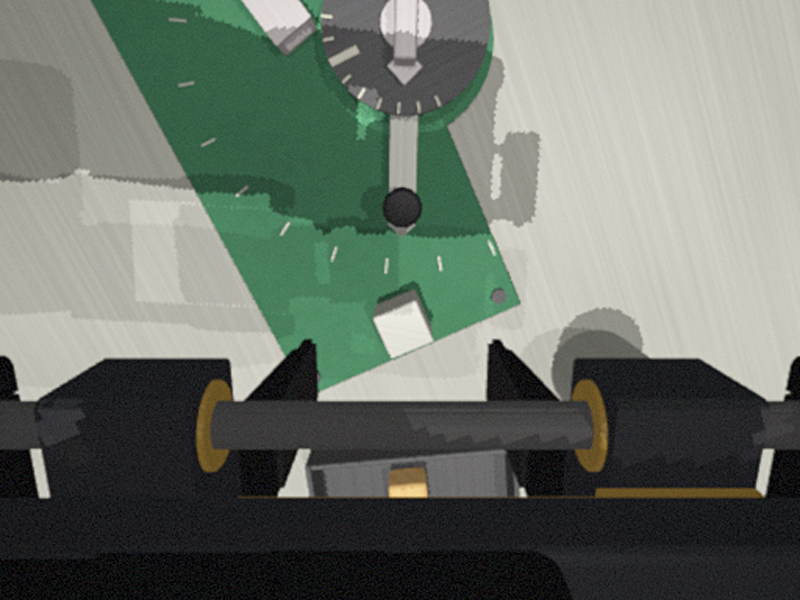

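The wrist view shows the lever bar running from (404,115) to its tip at (402,233), with the handle at (402,207). The block top is centred at about (403,327). The pointer tip is at (404,84), the zero mark runs (331,63)–(358,48), and the batten is visible in the tray.

```bash
python3 -c "
from h import *
c=dict(np.load('w3.npz')); G=lambda p,z:ray(c,((p[0]+.5)*.64-.5,(p[1]+.5)*.64-.5),z)[:2]
an=lambda a,b:np.arctan2(a[1]-b[1],a[0]-b[0])
bar,tip,hd,bl=G((404,118),44),G((402,233),40),G((402,207),96),G((403.3,327.5),60)
z0,z1=G((331,62.5),66),G((358,48),66)
pt=G((404.5,84),72); kb=G((404,58),94); kt=G((401.5,0),94)
np.set_printoptions(precision=1,suppress=True)
print(bar,tip,hd,bl,pt); print('lever dir',an(bar,tip),'bar->block',an(bar,bl),'knob',an(kt,kb),'zero',an(z1,z0))
P=hd+115*np.array([np.cos(1.18),np.sin(1.18)]); print('P',P,'P->block',an(P,bl), 'P->tip',an(P,tip),'P->pt',an(P,pt),'P->zero',an(P,z0),an(P,z1), np.hypot(*(P-pt)))
crop(c,185,0,150,112,5.3,'pics/w3c.png')
m=c['pixels']; g=cv2.cvtColor(m,cv2.COLOR_BGR2GRAY)
"
```

```text
[620.6 -97.1] [ 588.4 -172.7] [ 596.8 -151.8] [ 563.4 -236.9] [627.5 -80.5]
lever dir 1.1682054922089975 bar->block 1.1825199946230158 knob 1.2332022726988958 zero 0.06847777035888035
P [640.6 -45.5] P->block 1.1872928537327492 P->tip 1.1811260201425793 P->pt 1.2124447644063743 P->zero 0.07115062942050229 0.07277900368039705 37.38464274938774
```

View pics/w3c.png

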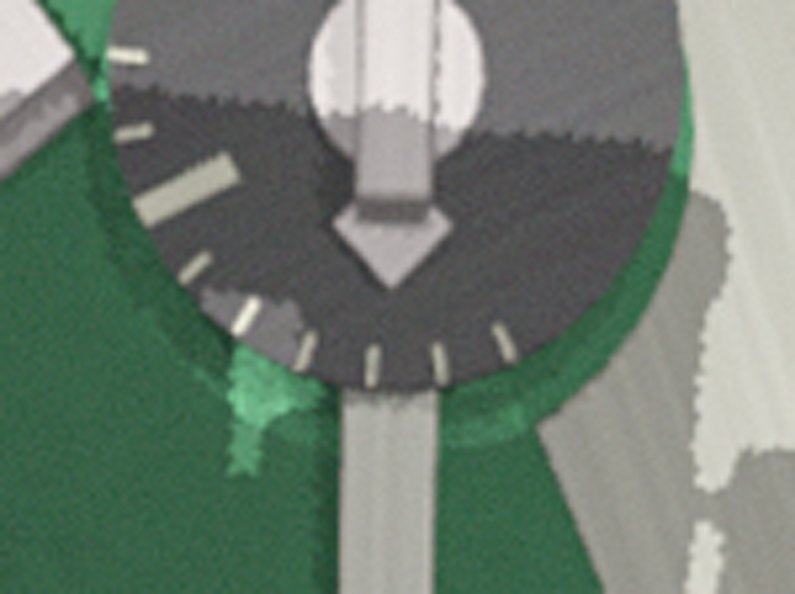

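```bash
python3 -c "
from h import *
to(641,-46.5,110,1.215)
c=dict(np.load('w2.npz')); G=lambda p,z:ray(c,((p[0]+.5)*.64-.5,(p[1]+.5)*.64-.5),z)[:2]
an=lambda a,b:np.arctan2(a[1]-b[1],a[0]-b[0])
a,b=G((440.5,189),66),G((432,124),66); print(a,b,'zero w2',an(b,a), an(np.array([640.9,-46.3]),a))
d=G((235,62),20)-G((0,106),20); print('edge',np.arctan2(d[0],-d[1]), d)
c=dict(np.load('w3.npz'))
d=G((519,303),20)-G((322,390),20); print(np.arctan2(d[1],d[0]))
d=G((519,303),20)-G((452,128),20); print(np.arctan2(d[0],-d[1]))
"
```

```text
tx 163.9 ty 0.2 tz 148.8 roll -0.029
[587.51112412 -49.40312611] [607.01872347 -48.90228393] zero w2 0.025668569936994266 0.05805776399160228
edge 0.043386381004909665 [  4.05321788 -93.36280729]
0.05106768522714315
0.017590155592689487
```

>>> {"api": "step_arm", "payload": {"moves": [{"tx": 15, "ty": 0.2, "tz": 0, "roll": -0.01}, {"tx": 45, "ty": 0.2, "tz": 5, "roll": -0.029}, {"tx": 80, "ty": 0.2, "tz": 25, "roll": -0.029}, {"tx": 115, "ty": 0.2, "tz": 50, "roll": -0.029}, {"tx": 145, "ty": 0.2, "tz": 75, "roll": -0.029}, {"tx": 160, "ty": 0.2, "tz": 105, "roll": -0.029}, {"tx": 164, "ty": 0.2, "tz": 130, "roll": -0.029}, {"tx": 164, "ty": 0.2, "tz": 145, "roll": -0.029}, {"tx": 164, "ty": 0.2, "tz": 149, "roll": -0.029}, {"tx": 164, "ty": 0.2, "tz": 149, "roll": -0.029}, {"tx": 164, "ty": 0.2, "tz": 149, "roll": -0.029}], "grip": 45}}

```text
t: 14.3
eef_pos: [641.4, -46.9, 110.9]
tcp_rot: [3.141, -0.0, 1.214]
ft_force: [-0.1, 0.0, 0.2]
opening: 0.475
grip_force: 0.0
```

```bash
python3 -c "
from h import *
to(641,-46.5,72,1.215)"
```

```text
tx 0.2 ty -0.5 tz 38.9 roll -0.001
```

>>> {"api": "step_arm", "payload": {"moves": [{"tx": 0, "ty": 0, "tz": 8, "roll": 0}, {"tx": 0, "ty": 0, "tz": 18, "roll": 0}, {"tx": 0, "ty": 0, "tz": 27, "roll": 0}, {"tx": 0, "ty": 0, "tz": 33, "roll": 0}, {"tx": 0, "ty": 0, "tz": 36, "roll": 0}, {"tx": 0, "ty": 0, "tz": 38, "roll": 0}, {"tx": 0, "ty": 0, "tz": 38, "roll": 0}, {"tx": 0, "ty": 0, "tz": 38, "roll": 0}]}}

```text
t: 14.97
eef_pos: [641.0, -47.2, 72.2]
tcp_rot: [3.141, -0.0, 1.214]
ft_force: [0.3, 0.6, -0.1]
opening: 0.471
grip_force: 0.0
```

>>> {"api": "step_arm", "payload": {"moves": [{"tx": 0, "ty": 0, "tz": 0, "roll": 0}, {"tx": 0, "ty": 0, "tz": 0, "roll": 0}, {"tx": 0, "ty": 0, "tz": 0, "roll": 0}, {"tx": 0, "ty": 0, "tz": 0, "roll": 0}, {"tx": 0, "ty": 0, "tz": 0, "roll": 0}, {"tx": 0, "ty": 0, "tz": 0, "roll": 0}, {"tx": 0, "ty": 0, "tz": 0, "roll": 0}, {"tx": 0, "ty": 0, "tz": 0, "roll": 0}], "grip": 5}}

```text
t: 15.63
eef_pos: [642.8, -47.4, 72.4]
tcp_rot: [3.137, -0.001, 1.214]
ft_force: [9.3, -0.9, -4.8]
opening: 0.145
grip_force: 30.1
```

>>> {"api": "step_arm", "payload": {"moves": [{"tx": 0, "ty": 1, "tz": 0, "roll": 0.05}, {"tx": 0, "ty": 2, "tz": 0, "roll": 0.15}, {"tx": 0, "ty": 2, "tz": 0, "roll": 0.26}, {"tx": 0, "ty": 2, "tz": 0, "roll": 0.37}, {"tx": 0, "ty": 2, "tz": 0, "roll": 0.48}, {"tx": 0, "ty": 2, "tz": 0, "roll": 0.59}, {"tx": 0, "ty": 2, "tz": 0, "roll": 0.7}, {"tx": 0, "ty": 2, "tz": 0, "roll": 0.81}, {"tx": 0, "ty": 2, "tz": 0, "roll": 0.92}, {"tx": 0, "ty": 2, "tz": 0, "roll": 1.03}, {"tx": 0, "ty": 2, "tz": 0, "roll": 1.12}, {"tx": 0, "ty": 2, "tz": 0, "roll": 1.165}]}}

```text
t: 16.63
eef_pos: [643.8, -48.7, 72.4]
tcp_rot: [3.14, -0.003, 0.044]
ft_force: [3.9, -6.1, -1.3]
opening: 0.146
grip_force: 30.0
```

>>> {"api": "step_arm", "payload": {"moves": [{"tx": 0, "ty": 0, "tz": 0, "roll": 0}, {"tx": 0, "ty": 0, "tz": 0, "roll": 0}, {"tx": 0, "ty": 0, "tz": 0, "roll": 0}]}}

```text
t: 16.88
eef_pos: [643.8, -48.7, 72.4]
tcp_rot: [3.14, -0.003, 0.049]
ft_force: [4.9, -6.1, -1.2]
opening: 0.144
grip_force: 30.0
```

>>> {"api": "step_arm", "payload": {"moves": [{"tx": 0, "ty": 0, "tz": 0, "roll": 0}, {"tx": 0, "ty": 0, "tz": 0, "roll": 0}, {"tx": 0, "ty": 0, "tz": 0, "roll": 0}, {"tx": 0, "ty": 0, "tz": 0, "roll": 0}, {"tx": 0, "ty": 0, "tz": -15, "roll": 0}, {"tx": 0, "ty": 0, "tz": -45, "roll": 0}, {"tx": -10, "ty": 0, "tz": -80, "roll": 0}, {"tx": -40, "ty": 0, "tz": -105, "roll": 0}, {"tx": -70, "ty": 0, "tz": -120, "roll": 0}, {"tx": -90, "ty": 0, "tz": -130, "roll": 0}, {"tx": -90, "ty": 0, "tz": -130, "roll": 0}, {"tx": -90, "ty": 0, "tz": -130, "roll": 0}], "grip": 45}}

```text
t: 17.88
eef_pos: [552.6, -52.2, 202.9]
tcp_rot: [3.141, -0.001, 0.049]
ft_force: [1.1, 0.4, -0.0]
opening: 0.475
grip_force: 0.0
```

```bash
python3 -c "
from h import *
c=optics.read_camera('wrist'); np.savez('w4.npz',**c)
cv2.imwrite('pics/w4.png',cv2.resize(c['pixels'],(800,600),interpolation=cv2.INTER_CUBIC))
s=env.state();print(s['eef_pos'],s['tcp_rot'])"
```

```text
[553.14048729 -52.20027146 202.17672651] [ 3.14159182e+00 -5.94605720e-04  4.86468536e-02]
```

View pics/w4.png

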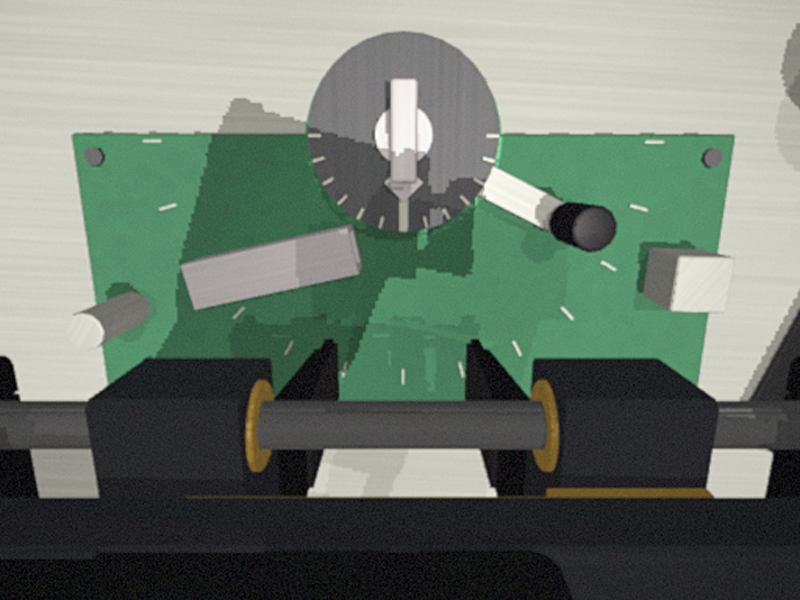

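The pointer tip (404,203) stands on the zero mark (404,215), and the bed edge is square to the tool. The lever points at the block. I'll check the lever angle by numbers and look at the tray.

```bash
python3 -c "
from h import *
c=dict(np.load('w4.npz')); G=lambda p,z:ray(c,((p[0]+.5)*.64-.5,(p[1]+.5)*.64-.5),z)[:2]
an=lambda a,b:np.arctan2(a[1]-b[1],a[0]-b[0])
P=G((403.5,132),66);h=G((589,229),96);b=G((703,282),60); print(P,h,b,an(P,h),an(P,b),np.hypot(*(P-h)),np.hypot(*(P-b)))
t=optics.read_camera('top'); a=t['pixels'][150:270,200:430]; cv2.imwrite('pics/t4.png',cv2.resize(a,None,fx=3.4,fy=3.4,interpolation=cv2.INTER_CUBIC))
"
```

```text
[643.76796765 -46.6839296 ] [ 596.31035213 -149.29312665] [ 564.10928601 -238.25257953] 1.1375892388405144 1.1767241486730535 113.0525213752756 207.4706080299188
```

View pics/t4.png

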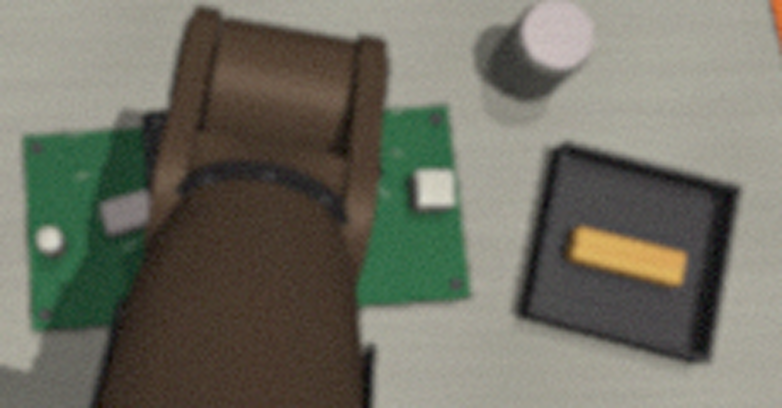

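The batten lies flat in the tray. The lever angle readings differ by about 2°, so I'll refine them numerically from the w3 image, which looks along the lever line.

```bash
python3 -c "
from h import *
c=dict(np.load('w3.npz')); im=c['pixels'].astype(float)
r=lambda p,z:ray(c,p,z)[:2]
an=lambda a,b:np.arctan2(a[1]-b[1],a[0]-b[0])
# bar: low saturation vs green bed; subpixel half-level crossings on red channel
L=[]
for v in range(78,120,2):
    row=im[v,235:285,2]; hi=row[19:27].mean(); lo=min(row[8:14].mean(),row[32:38].mean()); t=(hi+lo)/2
    b=np.where(row[14:34]>t)[0]; i=14+b[0]; j=14+b[-1]
    a=i-1+(t-row[i-1])/(row[i]-row[i-1]); e=j+(row[j]-t)/(row[j]-row[j+1])
    L.append((v,235+a,235+e))
L=np.array(L); print(L[::4].round(2))
A=np.array([r((u,v),44) for v,u,_ in L]); B=np.array([r((u,v),44) for v,_,u in L])
M=(A+B)/2; print('width',np.hypot(*(A-B).T).mean())
d=cv2.fitLine(M.astype(np.float32),cv2.DIST_HUBER,0,.01,.01).ravel(); dd=d[:2]*np.sign(d[1]); print('bar dir',np.arctan2(dd[1],dd[0]))
# block top: bright in window
g=im.min(2)[180:235,232:285]; m=(g>150).astype(np.uint8); k,lab,st,ce=cv2.connectedComponentsWithStats(m); i=1+np.argmax(st[1:,4]); 
cn=cv2.findContours((lab==i).astype(np.uint8),0,2)[0][0]; rr=cv2.minAreaRect(cn); print(st[i],ce[i]+[232,180],rr)
b=r(ce[i]+[232,180],60); print('block',b)
n=np.array([-dd[1],dd[0]]); print('lateral miss of block centre',(b-d[2:])@n,'dist from bar mid',np.hypot(*(b-d[2:])))
# plate centre
bp=np.array([641,-46.5]); h=r(((402.3+.5)*.64-.5,(207+.5)*.64-.5),96); print('handle lateral',(h-d[2:])@n, an(d[2:],b))
"
```

```text
[[ 78.   249.16 267.23]
 [ 86.   249.07 267.06]
 [ 94.   248.69 266.62]
 [102.   248.6  266.4 ]
 [110.   248.58 266.32]
 [118.   248.51 266.17]]
width 20.24981412132675
bar dir 1.1665852
[   7   13   46   42 1283] [261.69914263 216.41699143] ((29.5, 33.5), (41.0, 45.0), 90.0)
block [ 564.30862582 -246.5765249 ]
lateral miss of block centre -7.3762541958460615 dist from bar mid 133.85346204451093
handle lateral -0.2103419885710085 1.2217200690425525
```

```bash
python3 -c "
from h import *
c=dict(np.load('w3.npz')); im=c['pixels']
r=lambda p,z:ray(c,p,z)[:2]
K=[r(((u+.5)*.64-.5,(v+.5)*.64-.5),60) for u,v in [(374,320),(414,292),(433,341),(392,357)]]
print(np.round(K,1),[round(float(np.hypot(*(K[i]-K[i-1]))),1) for i in range(4)])
# template search: maximise edge gradient along projected 36 mm square
g=cv2.GaussianBlur(im,(0,0),.8).astype(float); gx=np.abs(cv2.Sobel(g,6,1,0)).max(2); gy=np.abs(cv2.Sobel(g,6,0,1)).max(2); G=np.hypot(gx,gy)
s=np.linspace(-16,16,33); best=[]
for x in np.arange(555,572,.5):
  for y in np.arange(-246,-228,.5):
    for b in (.03,.05,.07):
      sc=0
      for e in (-18,18):
        for P in ([(e,q) for q in s],[(q,e) for q in s]):
          P=np.array(P); W=np.c_[x+np.cos(b)*P[:,0]-np.sin(b)*P[:,1],y+np.sin(b)*P[:,0]+np.cos(b)*P[:,1]]
          uv=np.array([proj(c,(*w,60)) for w in W[::3]],np.float32)
          sc+=np.minimum(cv2.remap(G,uv[None,:,0],uv[None,:,1],1),150).mean()
      best.append((sc,x,y,b))
best.sort(reverse=True); print(best[:6])
for bx,by in [best[0][1:3],np.mean(K,0)]:
  pass
  P=np.array([620.6,-97.1]); d=np.array([bx,by])-P; f=1.1666; n=np.array([np.sin(f),-np.cos(f)]); print('lateral',d@n,'angle err',d@n/206)
"
```

```text
[[ 545.2 -223.2]
 [ 581.  -214.5]
 [ 580.3 -255.3]
 [ 546.6 -255.4]] [32.3, 36.9, 40.8, 33.7]
[(np.float64(597.5414983536048), np.float64(562.0), np.float64(-237.5), 0.03), (np.float64(597.137379465813), np.float64(561.5), np.float64(-237.5), 0.05), (np.float64(595.6015788943912), np.float64(561.5), np.float64(-237.5), 0.03), (np.float64(595.0875817395391), np.float64(562.0), np.float64(-237.5), 0.05), (np.float64(594.6204590019674), np.float64(564.0), np.float64(-237.5), 0.05), (np.float64(594.1987389514333), np.float64(562.5), np.float64(-237.5), 0.03)]
lateral 1.3385690326857937 angle err 0.006497907925659193
lateral 2.362012967895309 angle err 0.011466082368423829
```

```bash
python3 -c "
from h import *
print(env.job_done())"
```

```text
the job is handed in; nothing more can be done
None
```

The job is handed in: the batten lies flat in the tray, the lever points at the block stop (best estimate under 1° off its middle), and the dial pointer stands on the zero mark, with the tube, the other piece on the bed, left untouched.

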